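Clear the pile of stamping things back into the fitted desk tray

TASK

Someone has piled the stamping things on top of one another: take the pile apart and put each of its four things (glue stick, rubber stamp, box of staples, stamp pad) back in the desk tray, each fully down and flat in the well that is shaped for it, glue stick and stamp standing upright. Keep the glue stick and the rubber stamp upright all the way, and leave the dish of paper clips where it is in the tray.

Things in the scene. Friction and masses are not known exactly. Their poses are not given: they have to be found in the camera images.
- stamp_pad: Closed dark red tin stamp pad, 64 x 93 x 15 mm (its x, y, z), the bottom of the pile, lying flat on the worktop. Origin: centre of the underside. Its lid does not open; the lid (top 3 mm) is 64 mm wide, the tin under it 60 mm. Weighs about 90 g. (A cupboard hangs 0.56 m above the worktop from x = 0.59 m on: do not lift things higher than needed. A partition stands at x > 0.39, y < -0.49 m.)
- staples_box: Cardboard box of staples, white and blue, 36 x 52 x 18 mm (its x, y, z), lying flat on one half of the stamp pad, its long side across the pad. Origin: centre of the underside. About 45 g.
- rubber_stamp: Brown wooden rubber stamp standing on the other half of the stamp pad: base block 20 x 48 x 12 mm (its x, y, z), above it a round turned handle about 20 mm in diameter up to 65 mm height. Origin: centre of the underside. About 50 g.
- glue_stick: White glue stick with grey cap, standing upright on the box of staples: cylinder of 26 mm diameter, 88 mm tall. Origin: centre of the underside; z along the stick. About 30 g.
- desk_tray: Low charcoal desk tray fixed to the worktop, 160 x 280 mm (x, y), walls 3 mm thick, 22 to 27 mm high, floor 3 mm. A divider 20 mm high at y = -22.5 mm parts it: the -y part holds the stamp pad's insert, the +y part the three small inserts and the clip dish in a 2 x 2 square (77 mm apart along x, 79 along y; which is where differs each time). Origin: centre of the underside.
- pad_insert: Fixed grey moulded insert, 111 x 152 x 22 mm (x, y, z), with a rectangular well for the stamp pad, 76 mm along x and 106 mm along y, 8 mm deep: well floor 14 mm above the origin, rim 22 mm. Finger reliefs 44 mm wide, as deep as the well, in the middle of its +x and -x sides. Origin: centre of the underside, under the well's centre. The pad lies lengthwise along y, either way round.
- box_insert: Fixed grey moulded insert, 75 x 77 x 22 mm (x, y, z), with a rectangular well for the box of staples, 48 mm along x and 64 mm along y, 8 mm deep: floor 14 mm above the origin, rim 22 mm. Finger reliefs 36 mm wide in the middle of its +x and -x sides. Origin: centre of the underside, under the well's centre. The box lies lengthwise along y, either way round.
- stamp_insert: Fixed grey moulded insert, 75 x 77 x 22 mm (x, y, z), with a narrow rectangular well for the foot of the rubber stamp, 32 mm along x and 60 mm along y, 8 mm deep: floor 14 mm above the origin, rim 22 mm. Finger reliefs 34 mm wide in the middle of its +x and -x sides. Origin: centre of the underside, under the well's centre. The stamp's foot lies lengthwise along y, either way round.
- glue_insert: Fixed grey moulded insert, 75 x 77 x 22 mm (its x, y, z), with a round hole of 38 mm diameter for the glue stick, 16 mm deep: floor 6 mm above the origin, rim 22 mm. Origin: centre of the underside, the hole is centred over it.
- clip_tub: Loose round grey dish of paper clips, 66 mm in diameter and 34 mm tall, standing in one of the four places of the tray's large compartment; it stays there. Origin: centre of the underside.
There are look-alikes about, which are no part of the job. Of the things that look like the glue_stick, the larger one is meant.

How it is judged:
By the outcome, as a careful person would: the job done as asked, in the order asked, and still so for the second after the job is handed in, with the robot touching nothing.
It also fails if it takes over 106 s, if anything falls off the work surface, if the arm or the gripper's body presses on something with over 40 N, if the wrist force passes 120 N, or if a joint passes its speed limit or range.

ROBOT

A 7-joint arm with a two-finger parallel gripper is mounted at the origin on a cart in front of the work surface, level with it; the furniture and walls round the work are solid. World frame = base frame: x ahead of the robot, y to its left, z up, the work surface at z = 0. Lengths are in m, angles in rad, forces in N, time in s.
With the tool pointing down it reaches from about 0.4 to 0.875 m from the base axis. Payload 4.4 kg.
Tool frame: the origin (TCP) lies midway between the tips of the shut fingers; the grasp point (between the pads) lies 19 mm behind it; z points along the fingers, y is the line along which they close (so a half turn about z gives the same grasp; the last joint's range is limited). The gripper opens to 85 mm and grips with 20 to 120 N. Pads are 22 mm wide; open, the fingers measure 114 mm over their backs; the gripper's body (76 mm by 85 mm) begins 54 mm behind the grasp point. The pads swing forward as they close: fully open they stand 13 mm farther back than shut.
Start: joints at [1.129, 0.628, 0.038, 1.517, -0.027, 0.996, -0.02], TCP at [0.239, -0.605, 0.231] pointing down, gripper open.
Joint ranges: [-3.06, 3.06], [-0.37, 2.12], [-1.25, 1.32], [0.18, 2.47], [-1.1, 4.24], [0.23, 1.98], [-2.94, 2.94]. Speed limits (rad/s): [2.57, 2.57, 3.14, 3.14, 3.14, 3.14, 3.14].

INTERFACE

Orientations are given as a 3x3 rotation matrix whose columns are the frame's x, y, z axes.
In Python, from workcell import telemetry, vision, ticket gives the robot as it stands.
- The arm moves only by the tool play_rows, never from a script. Its argument "moves" is a list of rows, each a list of 3 entries, a list of its own where there are three numbers: the shift along the tool's x, y, z in cm, then the turn about the tool's z in degrees, then the finger opening in cm, from 0 to 8.54. A call has 1 to 12 rows; each row shifts and turns the commanded pose from where the row before left it, along the tool's axes as they then stand; what a row does not reach is not made up. A row lasts 1/8 s, in which the tool goes at most 62.5 mm and 10.7 degrees, less where a joint would pass 70% of its speed; a pose out of reach is approached as far as the arm can. A call is refused whole if a number of a shift passes 6.25 or a number of a turn 10.7, either way. A call with a gripper value outside its range is refused whole. The fingers move at their own pace and stop on an object; "newtons" is the grip in N (left out, the last holds). Time passes only in rows, so rows that do not move let the fingers close. It gives the time, the measured TCP pose, the force, the opening and the grip force at its end, in the units of the state.
- telemetry.read_state(): the state, without advancing time (a new reading comes with each control period).
- vision.camera(name): name is "scene" or "top" or "wrist"; returns a dict with "img" (384x512x3 uint8, red, green, blue), "z_map" (384x512 float32, m along the optical axis (not along the pixel's ray), 0 where there is no reading), "intrinsics" (3x3 intrinsics, pixels), "camera_from_world" (4x4, takes a point from world to camera coordinates). Camera axes: x right, y down, z forward; pixel columns grow to the right and rows downward; lengths in m; the calibration is good to about 2 mm. A picture is of the moment at which its call begins.
- ticket.sign_off(): hands the job in; it is judged then, once.
The state is a dict: "t": time; "q": joint angles; "qd": joint speeds; "tau": joint torques, N m; "tool_pos": TCP position; "tcp_rot": TCP orientation; "ft_force": force on the tool from outside, world axes, zero at the start; "wrist_torque": the same for the moment, N m; "finger_gap": opening from 0.0 (shut) to 1.0 (fully open); "grip_force": force on a finger pad.
Only numpy, scipy, OpenCV 4.12 (cv2) and the standard library are available. Lean on these libraries where they do the work, as an engineer would, in place of code of your own. Each camera call takes 0.05 s, during which the arm holds its last target. There are 200 camera calls.

## Working session

There is one attempt and no reset: what is moved stays moved. The work goes in short steps, Python scripts to look and compute and a tool call to move; the robot and the scene stay as the last step left them, time stands still between calls to the robot, and variables do not carry over. Pictures are saved under pics/ and viewed, at most 14 in all, crops included, and the job is handed in when it is done.

Besides the shell and the picture viewer there is one more tool, called in YAML: its name, and indented under it one key for each argument. play_rows: Moves the arm, as the interface text tells. Its arguments: {"type":"object","properties":{"moves":{"type":"array","items":{"type":"array"}},"newtons":{"type":"number"}},"required":["moves"]}

```bash
mkdir -p pics
cat > h.py <<'E'
import numpy as np, cv2
from workcell import telemetry, vision, ticket
def cam(n):
    c=vision.camera(n); c['K']=np.array(c['intrinsics']); c['T']=np.array(c['camera_from_world']); return c
def pts(c):
    "world xyz per pixel from depth"
    z=c['z_map']; v,u=np.indices(z.shape); K=c['K']
    p=np.stack([(u-K[0,2])/K[0,0]*z,(v-K[1,2])/K[1,1]*z,z],-1)
    R,t=c['T'][:3,:3],c['T'][:3,3]
    w=(p-t)@R; w[z==0]=np.nan; return w
def ray(c,uv,h):
    uv=np.atleast_2d(uv).astype(float); R,t=c['T'][:3,:3],c['T'][:3,3]
    d=np.c_[uv,np.ones(len(uv))]@np.linalg.inv(c['K']).T@R; o=-t@R
    return o+d*((h-o[2])/d[:,2])[:,None]
def save(c,name,crop=None,s=1):
    im=c['img'][...,::-1]
    if crop: im=im[crop[1]:crop[3],crop[0]:crop[2]]
    cv2.imwrite('pics/'+name,cv2.resize(im,None,fx=s,fy=s,interpolation=cv2.INTER_CUBIC))
E
python3 - <<'E'
from h import *
for n in ('scene','top'):
    c=cam(n); save(c,n+'1.png',s=1.5); np.savez(n+'1.npz',img=c['img'],z=c['z_map'],K=c['K'],T=c['T']); print(n,-c['T'][:3,3]@c['T'][:3,:3])
s=telemetry.read_state(); print({k:np.round(v,3).tolist() for k,v in s.items()})
E
```

```text
scene [-0.00837037  0.57455945  0.46868259]
top [ 0.41570707 -0.04957313  1.13009827]
{'t': 0.1, 'q': [1.129, 0.629, 0.038, 1.518, -0.027, 0.996, -0.02], 'qd': [-0.002, -0.003, 0.0, -0.002, 0.002, -0.001, 0.001], 'tau': [0.003, -56.453, 1.231, -19.397, 0.011, 0.005, 0.0], 'tool_pos': [0.238, -0.604, 0.23], 'tcp_rot': [[0.93, 0.367, -0.001], [0.367, -0.93, 0.002], [-0.0, -0.002, -1.0]], 'ft_force': [-0.777, 0.585, -0.023], 'wrist_torque': [-0.03, -0.005, -0.018], 'grip_force': 0.0, 'finger_gap': 1.003}
```

View pics/scene1.png

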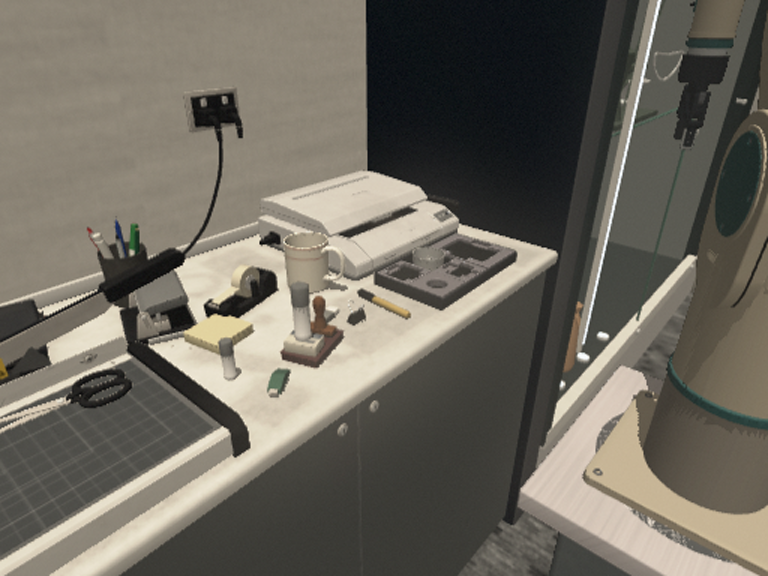

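View pics/top1.png

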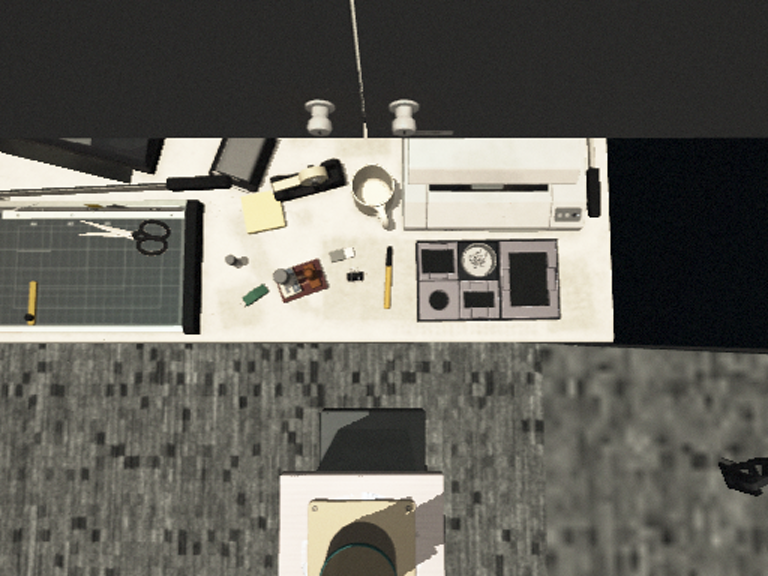

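Scene view: the pile (glue stick on box, stamp, red pad) is at about (312,325), with a small look-alike glue stick at (228,358) and the tray at (445,265). Top view: the pile is at (300,280) and the tray at (488,280). Box well (437,260), clip dish (478,260), glue hole (438,299), stamp well (480,299), pad well (528,278).

Run:
```python
from h import *
d=np.load('top1.npz'); c=dict(img=d['img'],z_map=d['z'],K=d['K'],T=d['T']); print(c['K'])
w=pts(c)
def px(u,v): return (int(u/1.5),int(v/1.5))
for n,(u,v),h in [('boxw',(437,260),.014),('dish',(478,260),.034),('glueh',(438,299),.006),('stampw',(480,299),.014),('padw',(528,278),.014),('pad',(302,282),.015),('gluetop',(282,276),.121),('stamptop',(311,268),.08),('table',(260,320),0),('trayTL',(417,240),.025),('trayBR',(561,320),.025),('trayTR',(557,239),.025),('trayBL',(417,321),.025)]:
    u,v=px(u,v); print(n,np.round(w[v,u],3),np.round(ray(c,(u,v),h)[0],3))
hsv=cv2.cvtColor(c['img'],cv2.COLOR_RGB2HSV)
m=((hsv[...,0]<12)|(hsv[...,0]>170))&(hsv[...,1]>90); m[:, :170]=0;m[:,230:]=0;m[:160]=0;m[210:]=0
v,u=np.nonzero(m); print(len(u)); print(cv2.minAreaRect(np.c_[u,v].astype(np.float32)))
```

```text
[[376.73983173   0.         258.2372271 ]
 [  0.         376.73983173 188.56892619]
 [  0.           0.           1.        ]]
boxw [ 0.567 -0.149  0.017] [ 0.568 -0.149  0.014]
dish [ 0.566 -0.229  0.024] [ 0.565 -0.227  0.034]
glueh [ 0.49  -0.152  0.01 ] [ 0.49  -0.152  0.006]
stampw [ 0.489 -0.233  0.023] [ 0.49  -0.235  0.014]
padw [ 0.531 -0.331  0.016] [ 0.532 -0.331  0.014]
pad [0.523 0.119 0.014] [0.523 0.119 0.015]
gluetop [0.524 0.138 0.12 ] [0.523 0.138 0.121]
stamptop [0.551 0.1   0.027] [0.545 0.092 0.08 ]
table [0.449 0.203 0.003] [0.449 0.204 0.   ]
trayTL [ 0.605 -0.11   0.027] [ 0.605 -0.11   0.025]
trayBR [ 0.449 -0.399 -0.001] [ 0.448 -0.391  0.025]
trayTR [ 0.608 -0.387  0.025] [ 0.608 -0.386  0.025]
trayBL [ 0.446 -0.11   0.003] [ 0.445 -0.109  0.025]
270
((200.10000610351562, 186.79998779296875), (19.922346115112305, 30.04163360595703), 71.56505584716797)
```

play_rows:
  moves:
    - [[0, 0, -1.5], -9.8, 8.54]
    - [[0, 0, -1.5], -9.8, 8.54]
    - [[0, 0, -1.5], -9.8, 8.54]
    - [[0, 0, -1.5], -9.8, 8.54]
    - [[0, 0, -1.5], -9.8, 8.54]
    - [[0, 0, -1.5], -9.8, 8.54]
    - [[0, 0, -1.5], -9.7, 8.54]

```text
t: 0.98
tool_pos: [0.2383, -0.6044, 0.3362]
tcp_rot: [[-0.006, 1.0, -0.001], [1.0, 0.006, 0.001], [0.001, -0.001, -1.0]]
ft_force: [0.9, 0.3, -0.1]
finger_gap: 0.996
grip_force: 0.0
```

play_rows:
  moves:
    - [[3, 1.9, 0], 0, 8.54]
    - [[3, 1.9, 0], 0, 8.54]
    - [[3, 1.9, 0], 0, 8.54]
    - [[3, 1.9, 0], 0, 8.54]
    - [[3, 1.9, 0], 0, 8.54]
    - [[3, 1.9, 0], 0, 8.54]
    - [[3, 1.9, 0], 0, 8.54]
    - [[3, 1.9, 0], 0, 8.54]
    - [[3, 1.9, 0], 0, 8.54]
    - [[3, 1.9, 0], 0, 8.54]
    - [[3, 1.9, 0], 0, 8.54]
    - [[3, 1.9, 0], 0, 8.54]

```text
t: 2.48
tool_pos: [0.4666, -0.2435, 0.336]
tcp_rot: [[-0.0, 1.0, -0.001], [1.0, 0.0, 0.0], [0.0, -0.001, -1.0]]
ft_force: [-0.4, -0.7, -0.1]
finger_gap: 1.0
grip_force: 0.0
```

```bash
cat >> h.py <<'E'
def st():
    s=telemetry.read_state(); R=np.array(s['tcp_rot']); yaw=np.degrees(np.arctan2(R[1,0],R[0,0]))
    print('t %.2f'%s['t'],'pos',np.round(s['tool_pos'],4),'yaw %.2f'%yaw,'zax',np.round(R[:,2],3),'F',np.round(s['ft_force'],1),'gap %.3f grip %.1f'%(s['finger_gap'],s['grip_force']),'q',np.round(s['q'],2)); return s,R,yaw
E
python3 - <<'E'
from h import *
st(); c=cam('wrist'); save(c,'w1.png',s=1.5); np.savez('w1.npz',img=c['img'],z=c['z_map'],K=c['K'],T=c['T']); print(-c['T'][:3,3]@c['T'][:3,:3],c['T'][:3,:3],c['K'])
E
```

```text
t 2.48 pos [ 0.4666 -0.2435  0.336 ] yaw 90.02 zax [-0.001  0.    -1.   ] F [-0.4 -0.7 -0.1] gap 1.000 grip 0.0 q [ 0.71  0.36 -0.39  1.7   0.15  1.11  0.27]
[ 0.46639378 -0.16845239  0.47822737] [[ 9.99998950e-01  1.44926860e-03  3.74291618e-06]
 [ 1.38396757e-03 -9.55701237e-01  2.94335235e-01]
 [ 4.30147922e-04 -2.94334920e-01 -9.55702239e-01]] [[325.16631227   0.         263.87820139]
 [  0.         325.16631227 191.82977076]
 [  0.           0.           1.        ]]
```

View pics/w1.png

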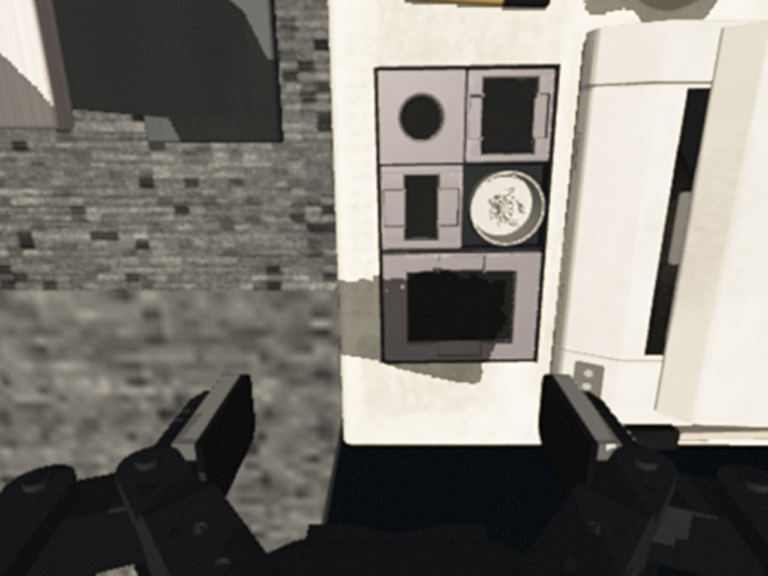

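Wrist view over the tray: image right is +x, up is +y. Glue hole (421,116), box well (509,116), stamp well (421,207), dish (506,207). The pad well (460,307) has its long side along world x, with its finger reliefs at ±y.

Run:
```python
from h import *
d=np.load('w1.npz'); c=dict(img=d['img'],z_map=d['z'],K=d['K'],T=d['T'])
g=cv2.cvtColor(c['img'],cv2.COLOR_RGB2GRAY)
w=pts(c)
for n,(u0,v0,u1,v1),h in [('glue',(395,90,450,142),.022),('box',(472,70,552,160),.022),('stamp',(390,170,458,245),.022),('pad',(395,262,525,352),.022)]:
    u0,v0,u1,v1=[int(k/1.5) for k in (u0,v0,u1,v1)]
    m=(g[v0:v1,u0:u1]<50).astype(np.uint8)
    k,l,s,_=cv2.connectedComponentsWithStats(m); i=1+np.argmax(s[1:,4]); x,y,ww,hh,a=s[i]
    v,u=np.nonzero(l==i); q=ray(c,np.c_[u+u0,v+v0],h); q0=ray(c,np.c_[u+u0,v+v0],.014 if n!='glue' else .006)
    print(n,a,'rim: min',q[:,:2].min(0).round(4),'max',q[:,:2].max(0).round(4),'mid',((q.min(0)+q.max(0))/2)[:2].round(4),'floor min',q0[:,:2].min(0).round(4),'max',q0[:,:2].max(0).round(4))
    r=cv2.minAreaRect(q[:,:2].astype(np.float32)*1000); print('   ',np.round(r[0],1),np.round(r[1],1),r[2], 'z',np.nanmedian(w[v+v0,u+u0,2]))
P=np.array([(375,66),(559,64),(383,362),(536,361)])/1.5
print(ray(c,P,.025).round(4))
```

```text
glue 563 rim: min [ 0.4718 -0.1676] max [ 0.505  -0.1338] mid [ 0.4884 -0.1507] floor min [ 0.472  -0.1675] max [ 0.5063 -0.1326]
    [ 488.4 -150.7] [33.1 33.8] 0.08309734612703323 z 0.009374097618338802
box 1641 rim: min [ 0.5426 -0.1804] max [ 0.5882 -0.1191] mid [ 0.5654 -0.1497] floor min [ 0.5439 -0.1806] max [ 0.5904 -0.1182]
    [ 565.4 -149.8] [45.3 61.4] 0.43288666009902954 z 0.01742206930180791
stamp 825 rim: min [ 0.4748 -0.2586] max [ 0.5036 -0.2016] mid [ 0.4892 -0.2301] floor min [ 0.475  -0.2602] max [ 0.5043 -0.2021]
    [ 489.2 -229.8] [27.6 57. ] 1.4375299215316772 z 0.017388694792896
pad 3228 rim: min [ 0.477  -0.3665] max [ 0.5818 -0.2909] mid [ 0.5294 -0.3287] floor min [ 0.4772 -0.3699] max [ 0.5838 -0.2931]
    [ 529.1 -328. ] [104.4  75. ] 1.2543482780456543 z 0.01749805725117875
[[ 0.4486 -0.1102  0.025 ]
 [ 0.6053 -0.1084  0.025 ]
 [ 0.4536 -0.3873  0.025 ]
 [ 0.6096 -0.386   0.025 ]]
```

play_rows:
  moves:
    - [[3.5, 0.2, 0], 0, 8.54]
    - [[3.5, 0.2, 0], 0, 8.54]
    - [[3.5, 0.2, 0], 0, 8.54]
    - [[3.5, 0.2, 0], 0, 8.54]
    - [[3.5, 0.2, 0], 0, 8.54]
    - [[3.5, 0.2, 0], 0, 8.54]
    - [[3.0, 0.2, 0], 0, 8.54]
    - [[3.0, 0.2, 0], 0, 8.54]

```text
t: 3.52
tool_pos: [0.482, 0.0263, 0.3361]
tcp_rot: [[-0.001, 1.0, -0.0], [1.0, 0.001, -0.0], [-0.0, -0.0, -1.0]]
ft_force: [0.3, -0.0, 0.0]
finger_gap: 1.003
grip_force: 0.0
```

Run:
```python
from h import *
st(); c=cam('wrist'); save(c,'w2.png',s=1.5); np.savez('w2.npz',img=c['img'],z=c['z_map'],K=c['K'],T=c['T'])
```

```text
t 3.52 pos [0.482  0.0263 0.3361] yaw 90.03 zax [-0. -0. -1.] F [ 0.3 -0.   0. ] gap 1.003 grip 0.0 q [ 0.27  0.3  -0.5   1.81  0.16  1.08 -0.29]
```

View pics/w2.png

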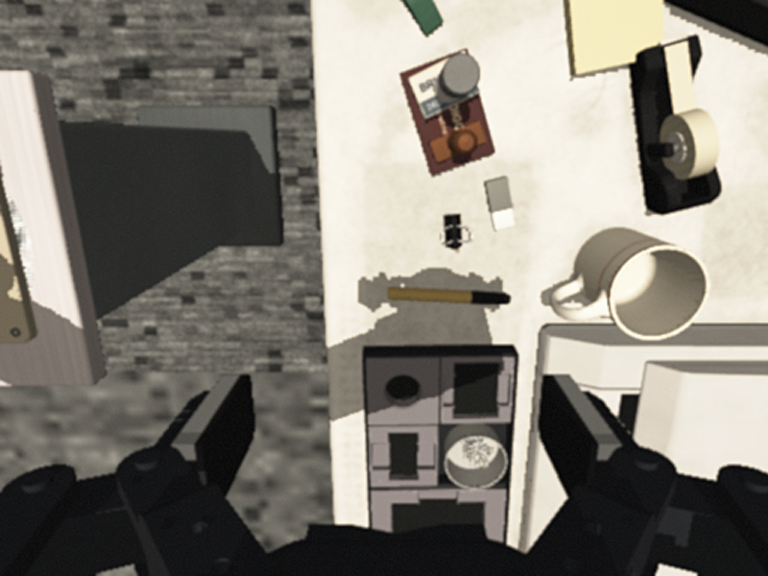

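Wrist view of the pile: pad corners at (402,72), (466,50), (494,153), (434,174), glue cap at (460,76), stamp knob at (462,140). The box is on the upper half of the pad.

Run:
```python
from h import *
d=np.load('w2.npz'); c=dict(img=d['img'],z_map=d['z'],K=d['K'],T=d['T'])
P=np.array([(402,72),(466,50),(494,153),(434,174)])/1.5
q=ray(c,P,.015); print(q.round(4),'c',q.mean(0).round(4),np.linalg.norm(np.roll(q,1,0)-q,axis=1).round(4))
for i,j in((0,3),(1,2)): e=q[i]-q[j]; print('yaw long',np.degrees(np.arctan2(e[1],e[0])))
w=pts(c); R=np.zeros(w.shape[:2],bool); R[25:120,262:335]=1
for n,lo,hi in (('glue',.115,.13),('knob',.07,.085),('box',.029,.038),('foot',.024,.029),('pad',.010,.019)):
    m=R&(w[...,2]>lo)&(w[...,2]<hi); p=w[m]; r=cv2.minAreaRect(p[:,:2].astype(np.float32)*1000)
    print(n,len(p),np.median(p,0).round(4),np.round(r[0],1),np.round(r[1],1),round(r[2],1))
save(c,'w2c.png',(250,15,350,130),5)
```

```text
[[0.4871 0.156  0.015 ]
 [0.5423 0.1735 0.015 ]
 [0.5717 0.0878 0.015 ]
 [0.5172 0.0689 0.015 ]] c [0.5296 0.1215 0.015 ] [0.0921 0.0579 0.0907 0.0577]
yaw long 109.0974405150876
yaw long 108.93391857653074
glue 578 [0.5249 0.1427 0.1204] [525.1 143.3] [25.6 25.6] 1.1
knob 251 [0.5345 0.0998 0.0771] [525.2 116.1] [19.3 60.5] 31.4
box 610 [0.51   0.138  0.0327] [529.8 128.1] [51.8 73. ] 25.0
foot 321 [0.526  0.0983 0.0264] [528.2 120.8] [48.9 69.1] 19.9
pad 1561 [0.5262 0.1151 0.0145] [532.2 110.7] [ 63.3 118.2] 19.0
```

View pics/w2c.png

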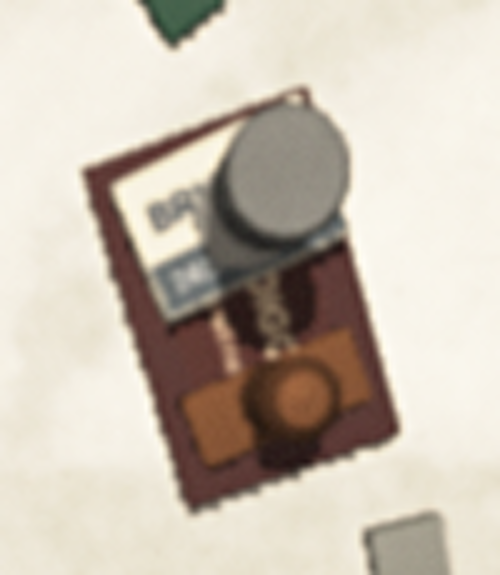

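play_rows:
  moves:
    - [[3.9, 1.43, 0], 0, 6]
    - [[3.9, 1.43, 0], 0, 6]
    - [[3.9, 1.43, 0], 0, 6]
    - [[0, 0, 4], 0, 6]
    - [[0, 0, 4], 0, 6]
    - [[0, 0, 4], 0, 6]
    - [[0, 0, 4], 0, 6]
    - [[0, 0, 4], 0, 6]
    - [[0, 0, 3], 0, 6]
    - [[0, 0, 2], 0, 6]
    - [[0, 0, 2], 0, 6]
    - [[0, 0, 0.1], 0, 6]

```text
t: 5.08
tool_pos: [0.524, 0.1418, 0.0639]
tcp_rot: [[-0.001, 1.0, -0.003], [1.0, 0.001, -0.001], [-0.001, -0.003, -1.0]]
ft_force: [-0.2, 1.0, 0.4]
finger_gap: 0.703
grip_force: 0.0
```

Run:
```python
from h import *
st(); c=cam('wrist'); save(c,'w3.png',s=1.2)
```

```text
t 5.08 pos [0.524  0.1418 0.0639] yaw 90.04 zax [-0.003 -0.001 -1.   ] F [-0.2  1.   0.4] gap 0.703 grip 0.0 q [-0.1   0.75 -0.34  1.94  0.46  0.53 -0.75]
```

View pics/w3.png

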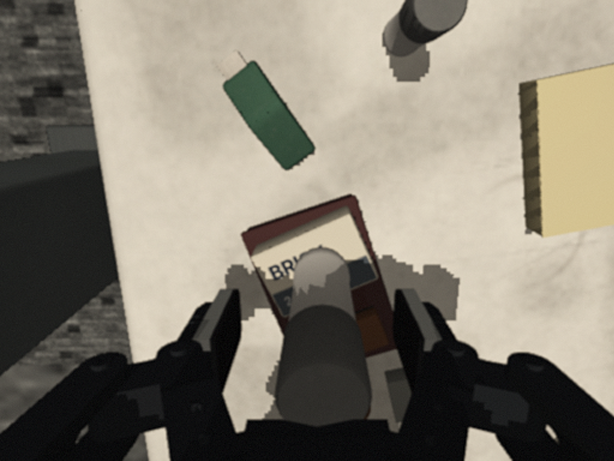

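The stick stands centred between the pads, clear of the stamp.

play_rows:
  moves:
    - [[0, 0, 0], 0, 1.8]
    - [[0, 0, 0], 0, 1.8]
    - [[0, 0, 0], 0, 1.8]
    - [[0, 0, 0], 0, 1.8]
    - [[0, 0, 0], 0, 1.8]
    - [[0, 0, 0], 0, 1.8]
  newtons: 30

```text
t: 5.88
tool_pos: [0.5258, 0.1427, 0.0662]
tcp_rot: [[-0.0, 1.0, 0.002], [1.0, 0.0, 0.0], [0.0, 0.002, -1.0]]
ft_force: [0.3, -0.4, 6.4]
finger_gap: 0.299
grip_force: 29.6
```

play_rows:
  moves:
    - [[0, 0, -1], 0, 1.8]
    - [[0, 0, -2.5], 0, 1.8]
    - [[0, 0, -2.5], 0, 1.8]
    - [[0, 0, -2], 0, 1.8]
    - [[-2, -0.3, 0], 0, 1.8]
    - [[-4, -0.5, 0], 0, 1.8]
    - [[-4, -0.5, 0], 0, 1.8]
    - [[-4, -0.5, 0], 0, 1.8]
    - [[-4, -0.5, 0], 0, 1.8]
    - [[-4, -0.5, 0], 0, 1.8]
    - [[-4, -0.5, 0], 0, 1.8]
    - [[-2.5, -0.3, 0], 0, 1.8]

```text
t: 7.38
tool_pos: [0.4867, -0.1463, 0.1442]
tcp_rot: [[0.003, 1.0, -0.003], [1.0, -0.003, -0.001], [-0.001, -0.003, -1.0]]
ft_force: [0.2, 0.3, -1.2]
finger_gap: 0.303
grip_force: 29.5
```

Run:
```python
from h import *
st(); c=cam('wrist'); save(c,'w4.png',s=1.2)
```

```text
t 7.38 pos [ 0.4867 -0.1463  0.1442] yaw 89.81 zax [-0.003 -0.001 -1.   ] F [ 0.2  0.3 -1.2] gap 0.303 grip 29.5 q [ 0.55  0.59 -0.46  1.98  0.41  0.66 -0.18]
```

View pics/w4.png

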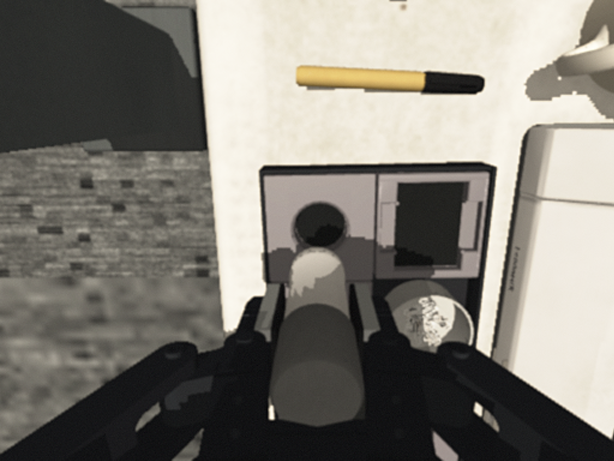

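The stick hangs upright, roughly 4 mm short of the hole, which is at (320,225).

play_rows:
  moves:
    - [[-0.44, 0.18, 0], 0, 1.8]
    - [[0, 0, 3], 0, 1.8]
    - [[0, 0, 3], 0, 1.8]
    - [[0, 0, 1.5], 0, 1.8]
    - [[0, 0, 1], 0, 1.8]
    - [[0, 0, 1], 0, 1.8]
    - [[0, 0, 0.4], 0, 1.8]
    - [[0, 0, 0], 0, 1.8]

```text
t: 8.43
tool_pos: [0.4912, -0.1469, 0.0464]
tcp_rot: [[-0.001, 1.0, 0.0], [1.0, 0.001, -0.0], [-0.0, 0.0, -1.0]]
ft_force: [-0.3, 0.9, -0.2]
finger_gap: 0.298
grip_force: 29.5
```

Run:
```python
from h import *
st()
```

```text
t 8.43 pos [ 0.4912 -0.1469  0.0464] yaw 90.03 zax [ 0. -0. -1.] F [-0.3  0.9 -0.2] gap 0.298 grip 29.5 q [ 0.45  0.75 -0.33  2.03  0.54  0.44 -0.29]
```

play_rows:
  moves:
    - [[-0.3, -0.1, 0.2], 0, 1.8]
    - [[0, 0, 0.2], 0, 1.8]
    - [[0, 0, 0.1], 0, 1.8]
    - [[0, 0, 0], 0, 1.8]

```text
t: 8.93
tool_pos: [0.4901, -0.1505, 0.0426]
tcp_rot: [[0.0, 1.0, 0.001], [1.0, -0.0, -0.001], [-0.001, 0.001, -1.0]]
ft_force: [-1.2, -0.9, 11.8]
finger_gap: 0.302
grip_force: 30.5
```

play_rows:
  moves:
    - [[0, 0, 0], 0, 3.5]
    - [[0, 0, 0], 0, 5]
    - [[0, 0, 0], 0, 6]
    - [[0, 0, 0], 0, 6]
    - [[0, 0, -3], 0, 6]
    - [[0, 0, -4], 0, 6]
    - [[0, 0, -4], 0, 6]
    - [[0, 0, -4], 0, 6]

```text
t: 9.93
tool_pos: [0.4897, -0.1499, 0.1925]
tcp_rot: [[-0.001, 1.0, -0.0], [1.0, 0.001, 0.0], [0.0, -0.0, -1.0]]
ft_force: [0.6, -0.1, -0.7]
finger_gap: 0.702
grip_force: 0.0
```

Run:
```python
from h import *
st(); c=cam('top'); w=pts(c); m=(w[...,2]>.06)&(w[...,2]<.13)&(abs(w[...,0]-.49)<.03)&(abs(w[...,1]+.15)<.03); print(m.sum(),np.nanmedian(w[m],0))
```

```text
t 9.93 pos [ 0.4897 -0.1499  0.1925] yaw 90.03 zax [-0.  0. -1.] F [ 0.6 -0.1 -0.7] gap 0.702 grip 0.0 q [ 0.6   0.53 -0.52  1.93  0.36  0.78 -0.12]
6 [ 0.48164805 -0.14051916  0.07302389]
```

play_rows:
  moves:
    - [[3, 0.3, -0.5], 0, 6]
    - [[4, 0.7, -1], 0, 6]
    - [[4, 0.8, -1], 0, 6]
    - [[4, 0.8, -1], 0, 6]
    - [[3, 0.8, -0.5], 0, 6]
    - [[2, 0.6, 0], 0, 6]
    - [[0, 0, 0], 0, 6]

```text
t: 10.85
tool_pos: [0.5299, 0.0519, 0.2312]
tcp_rot: [[-0.004, 1.0, 0.0], [1.0, 0.004, 0.001], [0.001, 0.0, -1.0]]
ft_force: [0.4, -0.5, -0.2]
finger_gap: 0.702
grip_force: 0.0
```

Run:
```python
from h import *
st(); c=cam('wrist'); save(c,'w5.png',(180,30,430,230),3); np.savez('w5.npz',img=c['img'],z=c['z_map'],K=c['K'],T=c['T'])
c=cam('top'); w=pts(c); m=(w[...,2]>.06)&(w[...,2]<.13)&(abs(w[...,0]-.49)<.03)&(abs(w[...,1]+.15)<.03); print(m.sum(),np.nanmedian(w[m],0))
```

```text
t 10.85 pos [0.5299 0.0519 0.2312] yaw 90.22 zax [ 0.     0.001 -1.   ] F [ 0.4 -0.5 -0.2] gap 0.702 grip 0.0 q [ 0.22  0.5  -0.54  1.84  0.33  0.89 -0.47]
82 [ 0.48911521 -0.14966659  0.09677766]
```

View pics/w5.png

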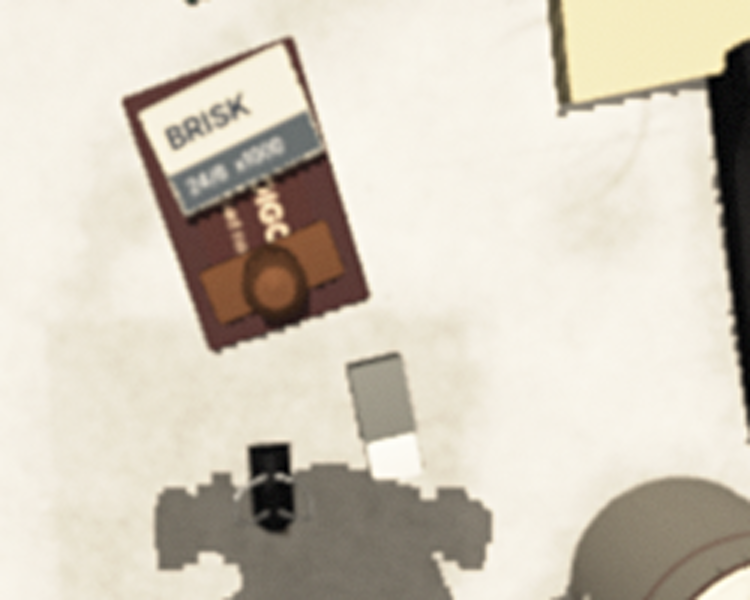

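Crop: the box top runs (138,110), (289,45), (326,150), (187,217). The stamp foot runs (200,272), (330,222), (344,270), (218,322), with the knob at (275,287). The glue top is now at z 0.097, so it is seated.

Run:
```python
from h import *
d=np.load('w5.npz'); c=dict(img=d['img'],z_map=d['z'],K=d['K'],T=d['T'])
for n,P,h in [('foot',[(200,272),(330,222),(344,270),(218,322)],.027),('box',[(138,110),(289,45),(326,150),(187,217)],.033),('pad',[(124,100),(290,38),(368,297),(215,350)],.015)]:
    q=ray(c,np.array(P)/3+[180,30],h); r=cv2.minAreaRect(q[:,:2].astype(np.float32)*1000)
    a=[np.degrees(np.arctan2(*(q[j]-q[i])[1::-1])) for i,j in((0,1),(3,2),(3,0),(2,1))]
    print(n,q.mean(0).round(4),np.linalg.norm(np.roll(q,1,0)-q,axis=1).round(4),np.round(a,1))
w=pts(c); k=ray(c,np.array([[275,287]])/3+[180,30],.079); print('knob',k)
m=(w[...,2]>.045)&(w[...,2]<.09)&(abs(w[...,0]-.535)<.04)&(abs(w[...,1]-.1)<.04); p=w[m]
for lo in np.arange(.045,.085,.005):
    s=p[(p[:,2]>lo)&(p[:,2]<lo+.005)]; print(lo.round(3),len(s),s.min(0).round(4)[:2] if len(s) else '',s.max(0).round(4)[:2] if len(s) else '')
```

```text
foot [0.5371 0.0982 0.027 ] [0.0184 0.0479 0.017  0.0476] [ 20.8  22.5 109.7 108.3]
box [0.524  0.1438 0.033 ] [0.037  0.0528 0.0342 0.051 ] [ 22.   25.  114.8 111.8]
pad [0.5291 0.1217 0.015 ] [0.0911 0.0599 0.091  0.059 ] [ 19.3  19.4 109.7 109.1]
knob [[0.53667084 0.09812805 0.079     ]]
0.045 0  
0.05 0  
0.055 0  
0.06 1 [0.5307 0.1063] [0.5307 0.1063]
0.065 1 [0.5326 0.1075] [0.5326 0.1075]
0.07 115 [0.5262 0.089 ] [0.5453 0.108 ]
0.075 258 [0.528  0.0903] [0.5443 0.1064]
0.08 9 [0.5316 0.0962] [0.5396 0.1015]
0.085 0
```

play_rows:
  moves:
    - [[2.3, 0.4, 0], 0, 6]
    - [[2.4, 0.3, 0], 0, 6]
    - [[0, 0, 1.5], 9.9, 5]
    - [[0, 0, 1.5], 9.9, 5]
    - [[0, 0, 1.5], 9.9, 5]
    - [[0, 0, 1.5], 9.9, 5]
    - [[0, 0, 1.5], 9.9, 5]
    - [[0, 0, 1.5], 10, 5]
    - [[0, 0, 1.5], 10, 5]
    - [[0, 0, 0], 0, 5]

```text
t: 12.2
tool_pos: [0.5359, 0.0953, 0.1253]
tcp_rot: [[0.936, 0.351, -0.003], [0.351, -0.936, -0.002], [-0.003, 0.001, -1.0]]
ft_force: [-0.4, 0.8, 0.3]
finger_gap: 0.587
grip_force: 0.0
```

Run:
```python
from h import *
st(); c=cam('wrist'); save(c,'w6.png',s=1.2)
w=pts(c); m=(w[...,2]>.065)&(w[...,2]<.079)&(abs(w[...,0]-.537)<.02)&(abs(w[...,1]-.098)<.02); print(m.sum(),(w[m].min(0)+w[m].max(0))/2)
```

```text
t 12.20 pos [0.5359 0.0953 0.1253] yaw 20.53 zax [-0.003 -0.002 -1.   ] F [-0.4  0.8  0.3] gap 0.587 grip 0.0 q [-0.13  0.63 -0.14  1.91  0.15  0.62 -1.58]
669 [0.5363809  0.09848047 0.07203635]
```

View pics/w6.png

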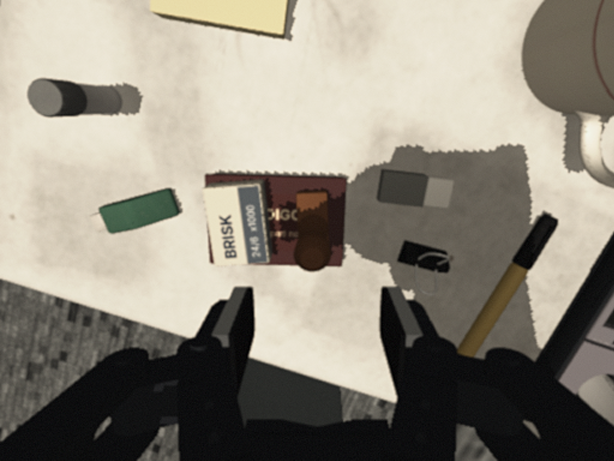

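The stamp is aligned between the fingers, with the knob at (312,255).

play_rows:
  moves:
    - [[0, -0.1, 3], 0, 5]
    - [[0, 0, 2.5], 0, 5]
    - [[0, 0, 1.8], 0, 5]
    - [[0, 0, 1], 0, 5]
    - [[0, 0, 0.5], 0, 5]
    - [[0, 0, 0], 0, 5]
    - [[0, 0, 0], 0, 1.4]
    - [[0, 0, 0], 0, 1.4]
    - [[0, 0, 0], 0, 1.4]
    - [[0, 0, 0], 0, 1.4]
    - [[0, 0, 0], 0, 1.4]
    - [[0, 0, 0], 0, 1.4]
  newtons: 30

```text
t: 13.75
tool_pos: [0.537, 0.0982, 0.0389]
tcp_rot: [[0.936, 0.351, 0.001], [0.351, -0.936, 0.0], [0.001, 0.0, -1.0]]
ft_force: [-0.8, 0.4, 5.7]
finger_gap: 0.208
grip_force: 29.3
```

Run:
```python
from h import *
st(); c=cam('wrist'); save(c,'w7.png',s=1.2)
```

```text
t 13.75 pos [0.537  0.0982 0.0389] yaw 20.54 zax [ 0.001  0.    -1.   ] F [-0.8  0.4  5.7] gap 0.208 grip 29.3 q [-0.16  0.77 -0.11  1.95  0.18  0.43 -1.61]
```

View pics/w7.png

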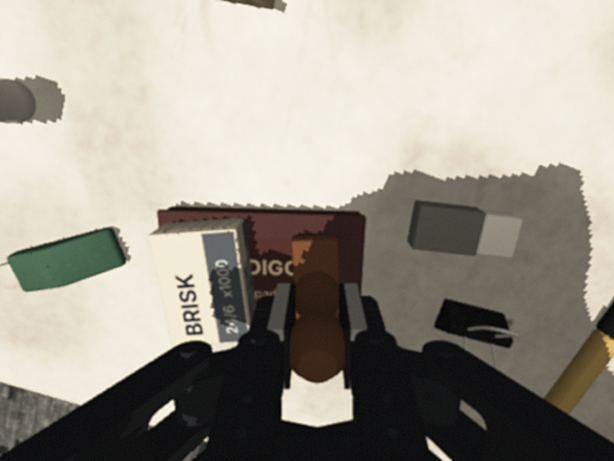

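play_rows:
  moves:
    - [[0, 0, -1], 0, 1.4]
    - [[0, 0, -2], 0, 1.4]
    - [[0, 0, -2], -10, 1.4]
    - [[0, 0, -2], -10, 1.4]
    - [[0, 0, -2], -10, 1.4]
    - [[0, 0, -1], -10, 1.4]
    - [[0, 0, 0], -10, 1.4]
    - [[0, 0, 0], -10, 1.4]
    - [[0, 0, 0], -10.5, 1.4]

```text
t: 14.92
tool_pos: [0.5364, 0.0977, 0.1387]
tcp_rot: [[-0.024, 1.0, 0.0], [1.0, 0.024, -0.001], [-0.001, 0.0, -1.0]]
ft_force: [0.2, -0.2, -0.5]
finger_gap: 0.205
grip_force: 29.3
```

play_rows:
  moves:
    - [[-1.7, -0.3, 0], 0, 1.4]
    - [[-3, -0.5, 0], 0, 1.4]
    - [[-3.5, -0.5, 0], 0, 1.4]
    - [[-3.5, -0.5, 0], 0, 1.4]
    - [[-3.5, -0.5, 0], 0, 1.4]
    - [[-3.5, -0.5, 0], 0, 1.4]
    - [[-3.5, -0.5, 0], 0, 1.4]
    - [[-3.5, -0.5, 0], 0, 1.4]
    - [[-3, -0.5, 0], 0, 1.4]
    - [[-2.5, -0.5, 0], 0, 1.4]
    - [[-1.5, -0.47, 0], 0, 1.4]
    - [[0, 0, 0], 0, 1.4]

```text
t: 16.42
tool_pos: [0.4886, -0.2313, 0.1382]
tcp_rot: [[-0.014, 1.0, -0.001], [1.0, 0.014, -0.001], [-0.001, -0.001, -1.0]]
ft_force: [-0.0, 0.2, -1.0]
finger_gap: 0.206
grip_force: 29.3
```

Run:
```python
from h import *
st(); c=cam('wrist'); save(c,'w8.png',s=1.2); np.savez('w8.npz',img=c['img'],z=c['z_map'],K=c['K'],T=c['T'])
```

```text
t 16.43 pos [ 0.4886 -0.2313  0.1382] yaw 90.79 zax [-0.001 -0.001 -1.   ] F [-0.   0.2 -1. ] gap 0.206 grip 29.3 q [ 0.75  0.66 -0.55  1.9   0.51  0.73 -0.08]
```

View pics/w8.png

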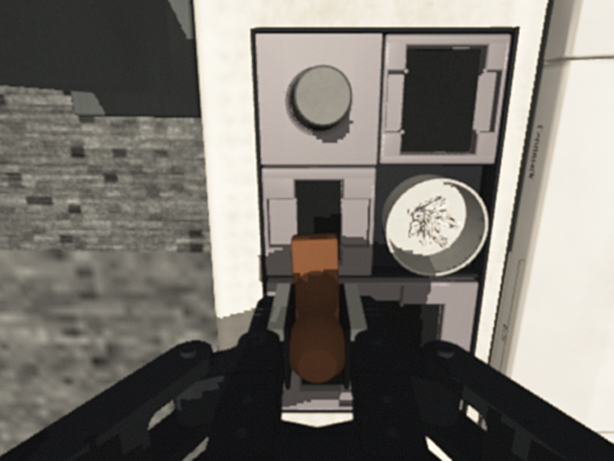

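The stamp hangs upright with its foot edge at (293–336,235). The stamp well's edges are at (296–341,180), and the box well spans (403–480, 45–153).

Run:
```python
from h import *
d=np.load('w8.npz'); c=dict(img=d['img'],z_map=d['z'],K=d['K'],T=d['T'])
f=lambda P,h:print(ray(c,np.array(P)/1.2,h).round(4).tolist())
f([(296,180),(341,180)],.025); f([(293,237),(336,234)],.127); f([(405,45),(480,48),(403,153),(476,155)],.025)
```

```text
[[0.4744, -0.2006, 0.025], [0.5041, -0.2002, 0.025]]
[[0.4784, -0.2066, 0.127], [0.4961, -0.2051, 0.127]]
[[0.5396, -0.1185, 0.025], [0.5846, -0.1195, 0.025], [0.5435, -0.1821, 0.025], [0.5908, -0.1826, 0.025]]
```

play_rows:
  moves:
    - [[0, 0.15, 2], 0, 1.4]
    - [[0, 0, 3], 0, 1.4]
    - [[0, 0, 2], 0, 1.4]
    - [[0, 0, 1], 0, 1.4]
    - [[0, 0, 0.8], 0, 1.4]
    - [[0, 0, 0.5], 0, 1.4]
    - [[0, 0, 0.3], 0, 1.4]
    - [[0, 0, 0], 0, 1.4]

```text
t: 17.48
tool_pos: [0.4914, -0.2299, 0.0425]
tcp_rot: [[-0.018, 1.0, 0.0], [1.0, 0.018, -0.0], [-0.0, 0.0, -1.0]]
ft_force: [0.1, 0.4, -0.2]
finger_gap: 0.207
grip_force: 29.3
```

play_rows:
  moves:
    - [[0, 0, 0.1], 0, 1.4]
    - [[0, 0, 0.1], 0, 1.4]
    - [[0, 0, 0], 0, 1.4]

```text
t: 17.85
tool_pos: [0.4917, -0.23, 0.0413]
tcp_rot: [[-0.018, 1.0, 0.001], [1.0, 0.018, -0.001], [-0.001, 0.001, -1.0]]
ft_force: [-2.2, -0.1, 7.8]
finger_gap: 0.204
grip_force: 29.6
```

play_rows:
  moves:
    - [[0, 0, 0], 0, 2.5]
    - [[0, 0, 0], 0, 3.5]
    - [[0, 0, 0], 0, 4.5]
    - [[0, 0, 0], 0, 4.5]
    - [[0, 0, -2], 0, 4.5]
    - [[0, 0, -4], 0, 4.5]
    - [[0, 0, -4], 0, 4.5]
    - [[3, 0.5, -2], 0, 4.5]
    - [[3, 0.5, -2], 0, 4.5]

```text
t: 18.98
tool_pos: [0.5002, -0.1693, 0.1812]
tcp_rot: [[-0.017, 1.0, 0.001], [1.0, 0.017, -0.0], [-0.0, 0.001, -1.0]]
ft_force: [1.0, 0.6, -0.0]
finger_gap: 0.528
grip_force: 0.0
```

play_rows:
  moves:
    - [[3, 0.4, 0], 0, 6]
    - [[4, 0.4, 0], 0, 6]
    - [[4, 0.4, 0], 0, 6]
    - [[4, 0.4, 0], 0, 6]
    - [[4, 0.4, 0], 0, 6]
    - [[4, 0.4, 0], 0, 6]
    - [[3, 0.4, 0], 0, 6]
    - [[0, 0, 0], 0, 6]

```text
t: 19.98
tool_pos: [0.5234, 0.0942, 0.1806]
tcp_rot: [[-0.023, 1.0, 0.001], [1.0, 0.023, 0.002], [0.002, 0.001, -1.0]]
ft_force: [0.2, 0.3, 0.2]
finger_gap: 0.702
grip_force: 0.0
```

Run:
```python
from h import *
st(); c=cam('wrist'); save(c,'w9.png',(180,30,430,330),2.4); np.savez('w9.npz',img=c['img'],z=c['z_map'],K=c['K'],T=c['T'])
c=cam('top'); w=pts(c); m=(w[...,2]>.05)&(w[...,2]<.13)&(abs(w[...,0]-.49)<.03)&(abs(w[...,1]+.23)<.03); print(m.sum(),np.nanmedian(w[m],0),w[m].max(0))
```

```text
t 19.98 pos [0.5234 0.0942 0.1806] yaw 91.32 zax [ 0.001  0.002 -1.   ] F [0.2 0.3 0.2] gap 0.702 grip 0.0 q [ 0.16  0.58 -0.58  1.89  0.44  0.79 -0.64]
40 [ 0.49078833 -0.22934497  0.08009123] [ 0.49999241 -0.22119632  0.08620962]
```

View pics/w9.png

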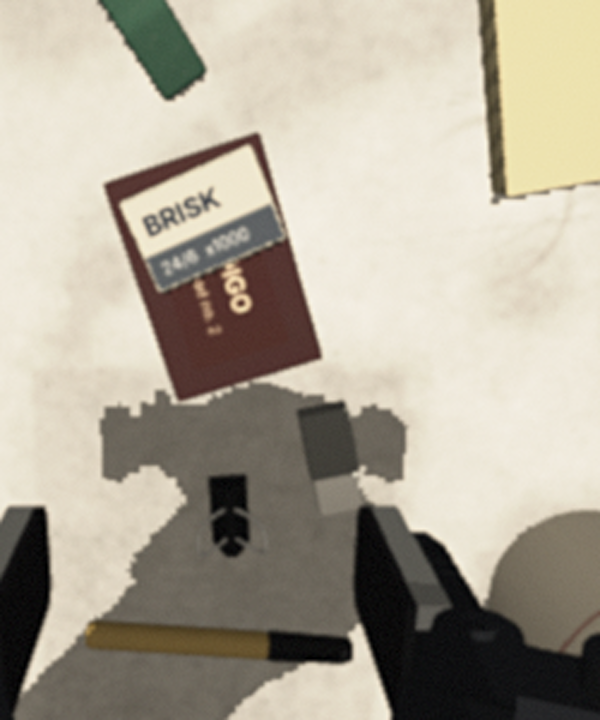

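The stamp is gone from the pad and sits upright in its well (knob z 0.08). Crop: box corners (120,203), (252,143), (286,238), (160,292); pad corners (105,185), (258,134), (321,357), (180,400).

Run:
```python
from h import *
d=np.load('w9.npz'); c=dict(img=d['img'],z_map=d['z'],K=d['K'],T=d['T'])
for n,P,h in [('box',[(120,203),(252,143),(286,238),(160,292)],.033),('pad',[(105,185),(258,134),(321,357),(180,400)],.015)]:
    q=ray(c,np.array(P)/2.4+[180,30],h)
    a=[np.degrees(np.arctan2(*(q[j]-q[i])[1::-1])) for i,j in((0,1),(3,2),(3,0),(2,1))]
    print(n,q.mean(0).round(4),np.linalg.norm(np.roll(q,1,0)-q,axis=1).round(4),np.round(a,1))
w=pts(c); m=(w[...,2]>.030)&(w[...,2]<.04)&(abs(w[...,0]-.525)<.05)&(abs(w[...,1]-.14)<.05); p=w[m]; print(m.sum(),cv2.minAreaRect(p[:,:2].astype(np.float32)*1000))
```

```text
box [0.5233 0.1443 0.033 ] [0.0354 0.0517 0.0357 0.0506] [ 25.   24.6 114.7 112.9]
pad [0.529  0.1222 0.015 ] [0.0907 0.061  0.0907 0.0605] [ 19.1  19.1 109.3 109. ]
2477 ((522.5101318359375, 144.56661987304688), (52.29004669189453, 36.326087951660156), 24.915517807006836)
```

play_rows:
  moves:
    - [[2.5, 0.0, 0], 0, 4.6]
    - [[2.5, 0.1, 0], 0, 4.6]
    - [[0, 0, 1], 9.5, 4.6]
    - [[0, 0, 1], 9.5, 4.6]
    - [[0, 0, 1], 9.5, 4.6]
    - [[0, 0, 1], 9.5, 4.6]
    - [[0, 0, 1], 9.5, 4.6]
    - [[0, 0, 1], 9.5, 4.6]
    - [[0, 0, 2], 9.5, 4.6]
    - [[0, 0, 0], 0, 4.6]

```text
t: 21.32
tool_pos: [0.5226, 0.1388, 0.0993]
tcp_rot: [[0.91, 0.415, -0.003], [0.415, -0.91, -0.002], [-0.004, 0.001, -1.0]]
ft_force: [-0.0, 0.3, 0.7]
finger_gap: 0.537
grip_force: 0.0
```

Run:
```python
from h import *
s,R,y=st(); c=cam('wrist'); np.savez('w10.npz',img=c['img'],z=c['z_map'],K=c['K'],T=c['T'])
w=pts(c); m=(w[...,2]>.030)&(w[...,2]<.04)&(abs(w[...,0]-.525)<.05)&(abs(w[...,1]-.144)<.05); p=w[m]; print(m.sum(),cv2.minAreaRect(p[:,:2].astype(np.float32)*1000))
t=(w-np.array(s['tool_pos']))@R  # tool coords
m=(abs(t[...,2])<.06)&(t[...,2]>-.06)&(abs(t[...,1])<.06)&(abs(t[...,0])<.02); q=t[m]; print(len(q))
for lo in np.arange(-.03,.012,.003):
    a=q[(q[:,2]>lo)&(q[:,2]<=lo+.003)]; print(lo.round(3),len(a),a[:,1].min().round(3) if len(a) else '',a[:,1].max().round(3) if len(a) else '', np.abs(a[:,1]).min().round(3) if len(a) else '')
```

```text
t 21.32 pos [0.5226 0.1388 0.0993] yaw 24.52 zax [-0.003 -0.002 -1.   ] F [-0.   0.3  0.7] gap 0.537 grip 0.0 q [-0.19  0.67 -0.19  1.93  0.22  0.56 -1.67]
3836 ((522.8514404296875, 144.66639709472656), (53.0538215637207, 36.2664680480957), 24.86432456970215)
14320
-0.03 377 -0.037 0.036 0.023
-0.027 345 -0.037 0.036 0.023
-0.024 335 -0.037 0.037 0.023
-0.021 312 -0.037 0.036 0.023
-0.018 282 -0.037 0.036 0.023
-0.015 272 -0.037 0.036 0.023
-0.012 242 -0.036 0.035 0.023
-0.009 176 -0.035 0.033 0.023
-0.006 94 -0.029 0.029 0.023
-0.003 30 -0.023 0.023 0.023
-0.0 0   
0.003 0   
0.006 0   
0.009 0
```

```bash
cat >> h.py <<'E'
def avg(n=6):
    P=[]
    for i in range(n): vision.camera('wrist'); P.append(telemetry.read_state()['tool_pos'])
    P=np.array(P); print('avg',P.mean(0).round(4),'sd',P.std(0).round(4)); return P.mean(0)
E
python3 - <<'E'
from h import *
avg()
E
```

```text
avg [0.524  0.1404 0.1009] sd [0.0001 0.0003 0.0002]
```

play_rows:
  moves:
    - [[0.1, -0.4, 2], 0, 4.6]
    - [[0, 0, 2.5], 0, 4.6]
    - [[0, 0, 1.7], 0, 4.6]
    - [[0, 0, 1], 0, 4.6]
    - [[0, 0, 0.6], 0, 4.6]
    - [[0, 0, 0.4], 0, 4.6]
    - [[0, 0, 0], 0, 4.6]
    - [[0, 0, 0], 0, 4.6]

```text
t: 22.68
tool_pos: [0.5232, 0.145, 0.0187]
tcp_rot: [[0.91, 0.415, 0.001], [0.415, -0.91, 0.0], [0.001, 0.0, -1.0]]
ft_force: [-0.2, 0.3, 0.0]
finger_gap: 0.542
grip_force: 0.0
```

play_rows:
  moves:
    - [[0, 0, 0], 0, 3]
    - [[0, 0, 0], 0, 3]
    - [[0, 0, 0], 0, 3]
    - [[0, 0, 0], 0, 3]
    - [[0, 0, 0], 0, 3]
  newtons: 25

```text
t: 23.3
tool_pos: [0.5232, 0.145, 0.0188]
tcp_rot: [[0.91, 0.415, 0.001], [0.415, -0.91, 0.0], [0.001, 0.0, -1.0]]
ft_force: [0.2, -0.1, 5.9]
finger_gap: 0.419
grip_force: 26.0
```

Run:
```python
from h import *
st(); avg(3)
```

```text
t 23.30 pos [0.5232 0.145  0.0188] yaw 24.53 zax [ 0.001  0.    -1.   ] F [ 0.2 -0.1  5.9] gap 0.419 grip 26.0 q [-0.23  0.81 -0.14  1.96  0.26  0.39 -1.71]
avg [0.5232 0.145  0.0188] sd [0. 0. 0.]
```

play_rows:
  moves:
    - [[0, 0, -1], 0, 3]
    - [[0, 0, -2], 0, 3]
    - [[0, 0, -2], -9.5, 3]
    - [[0, 0, -2], -9.5, 3]
    - [[0, 0, -2], -9.5, 3]
    - [[0, 0, -1.5], -9.5, 3]
    - [[0, 0, 0], -9.5, 3]
    - [[0, 0, 0], -9.5, 3]
    - [[0, 0, 0], -9.5, 3]

```text
t: 24.58
tool_pos: [0.5228, 0.1445, 0.1237]
tcp_rot: [[-0.023, 1.0, 0.0], [1.0, 0.023, -0.001], [-0.001, 0.0, -1.0]]
ft_force: [0.3, -0.6, -1.3]
finger_gap: 0.411
grip_force: 25.3
```

play_rows:
  moves:
    - [[-2, 0.4, 0], 0, 3]
    - [[-3.5, 0.4, 0], 0, 3]
    - [[-3.5, 0.4, 0], 0, 3]
    - [[-3.5, 0.4, 0], 0, 3]
    - [[-3.5, 0.4, 0], 0, 3]
    - [[-3.5, 0.4, 0], 0, 3]
    - [[-3.5, 0.4, 0], 0, 3]
    - [[-3.5, 0.4, 0], 0, 3]
    - [[-3, 0.4, 0], 0, 3]
    - [[0, 0, 0], 0, 3]
    - [[0, 0, 0], 0, 3]

```text
t: 25.95
tool_pos: [0.5639, -0.1486, 0.1235]
tcp_rot: [[-0.018, 1.0, -0.0], [1.0, 0.018, 0.001], [0.001, -0.0, -1.0]]
ft_force: [-0.6, -0.1, -1.3]
finger_gap: 0.413
grip_force: 25.3
```

Run:
```python
from h import *
s,R,y=st(); c=cam('wrist'); np.savez('w11.npz',img=c['img'],z=c['z_map'],K=c['K'],T=c['T']); avg(3)
w=pts(c); t=(w-np.array(s['tool_pos']))@R
# box top in the grip
m=(w[...,2]>.125)&(w[...,2]<.145)&(abs(t[...,0])<.04)&(abs(t[...,1])<.017); p=w[m]; print(m.sum(),np.median(p,0).round(4),p.min(0).round(4),p.max(0).round(4),cv2.minAreaRect(p[:,:2].astype(np.float32)*1000))
```

```text
t 25.95 pos [ 0.5639 -0.1486  0.1235] yaw 91.06 zax [-0.     0.001 -1.   ] F [-0.6 -0.1 -1.3] gap 0.413 grip 25.3 q [ 0.57  0.74 -0.59  1.8   0.56  0.78 -0.28]
avg [ 0.5641 -0.1479  0.1235] sd [0.     0.0001 0.    ]
8566 [ 0.5638 -0.144   0.1374] [ 0.5465 -0.1747  0.125 ] [ 0.5814 -0.1219  0.1395] ((563.9008178710938, -148.52662658691406), (33.98640441894531, 52.76625442504883), 1.062160611152649)
```

play_rows:
  moves:
    - [[-0.17, 0.1, 2], 0, 3]
    - [[0, 0, 2.5], 0, 3]
    - [[0, 0, 2.5], 0, 3]
    - [[0, 0, 1.2], 0, 3]
    - [[0, 0, 0.8], 0, 3]
    - [[0, 0, 0.5], 0, 3]
    - [[0, 0, 0.4], 0, 3]
    - [[0, 0, 0.2], 0, 3]
    - [[0, 0, 0], 0, 3]
    - [[0, 0, 0], 0, 3]

```text
t: 27.4
tool_pos: [0.5654, -0.1512, 0.0226]
tcp_rot: [[-0.018, 1.0, 0.001], [1.0, 0.018, -0.0], [-0.0, 0.001, -1.0]]
ft_force: [-0.2, 0.2, -0.6]
finger_gap: 0.416
grip_force: 25.3
```

play_rows:
  moves:
    - [[0, 0, 0.1], 0, 3]
    - [[0, 0, 0.05], 0, 3]
    - [[0, 0, 0], 0, 3.9]
    - [[0, 0, 0], 0, 4.2]
    - [[0, 0, 0], 0, 4.2]
    - [[0, 0, -1], 0, 4.2]
    - [[0, 0, -3], 0, 4.2]
    - [[0, 0, -4], 0, 4.2]
    - [[0, 0, -4], 0, 4.2]
    - [[0, 0, 0], 0, 4.2]

```text
t: 28.65
tool_pos: [0.5676, -0.1512, 0.1446]
tcp_rot: [[-0.018, 1.0, 0.007], [1.0, 0.018, -0.001], [-0.001, 0.007, -1.0]]
ft_force: [0.5, 1.1, 0.2]
finger_gap: 0.494
grip_force: 0.0
```

Run:
```python
from h import *
s,R,y=st(); avg(3); c=cam('wrist')
w=pts(c); m=(w[...,2]>.028)&(w[...,2]<.06)&(abs(w[...,0]-.565)<.03)&(abs(w[...,1]+.15)<.035); p=w[m]; print(m.sum(),np.median(p,0).round(4),np.percentile(p[:,2],[5,95]),cv2.minAreaRect(p[:,:2].astype(np.float32)*1000))
```

```text
t 28.65 pos [ 0.5676 -0.1512  0.1446] yaw 91.02 zax [ 0.007 -0.001 -1.   ] F [0.5 1.1 0.2] gap 0.494 grip 0.0 q [ 0.59  0.71 -0.61  1.78  0.54  0.82 -0.26]
avg [ 0.5652 -0.1514  0.1415] sd [0.0007 0.     0.0009]
2890 [ 0.5649 -0.1494  0.0352] [0.03393288 0.0362874 ] ((565.1026611328125, -151.27496337890625), (36.332366943359375, 52.17428970336914), 1.3311827182769775)
```

play_rows:
  moves:
    - [[0, 0, -2], 0, 6]
    - [[0, 0, -3], 0, 6]
    - [[3, -0.5, 0], 0, 7.4]
    - [[4, -0.6, 0], 0, 7.4]
    - [[4, -0.6, 0], 0, 7.4]
    - [[4, -0.6, 0], 0, 7.4]
    - [[4, -0.6, 0], 0, 7.4]
    - [[2, -0.4, 0], 0, 7.4]
    - [[0, 0, 0], 0, 7.4]
    - [[0, 0, 0], 0, 7.4]

```text
t: 30.1
tool_pos: [0.5283, 0.0568, 0.1901]
tcp_rot: [[-0.017, 1.0, -0.001], [1.0, 0.017, -0.001], [-0.001, -0.001, -1.0]]
ft_force: [-0.1, 0.1, 0.1]
finger_gap: 0.865
grip_force: 0.0
```

Run:
```python
from h import *
s,R,y=st(); P=avg(3); c=cam('wrist'); np.savez('w12.npz',img=c['img'],z=c['z_map'],K=c['K'],T=c['T'])
hsv=cv2.cvtColor(c['img'],cv2.COLOR_RGB2HSV); w=pts(c)
m=((hsv[...,0]<12)|(hsv[...,0]>165))&(hsv[...,1]>60)&(hsv[...,2]<150)&(abs(w[...,0]-.529)<.09)&(abs(w[...,1]-.122)<.09)
k,l,st_,_=cv2.connectedComponentsWithStats(m.astype(np.uint8)); i=1+np.argmax(st_[1:,4]); v,u=np.nonzero(l==i)
q=ray(c,np.c_[u,v],.015); print(len(q),cv2.minAreaRect(q[:,:2].astype(np.float32)*1000))
m=(w[...,2]>.012)&(w[...,2]<.019)&(l==i); p=w[m]; print(m.sum(),cv2.minAreaRect(p[:,:2].astype(np.float32)*1000))
t=(w-P)@R; m=(abs(t[...,0])<.02)&(abs(t[...,1])<.06)&(t[...,2]>-.06)&(t[...,2]<.02)&(abs(t[...,1])>.03); print('tip z',np.sort(t[m][:,2])[-40::8])
```

```text
t 30.10 pos [0.5283 0.0568 0.1901] yaw 90.96 zax [-0.001 -0.001 -1.   ] F [-0.1  0.1  0.1] gap 0.865 grip 0.0 q [ 0.27  0.58 -0.65  1.88  0.47  0.83 -0.6 ]
avg [0.5285 0.0566 0.1903] sd [0.     0.0001 0.0001]
6066 ((528.4373779296875, 122.1575927734375), (61.39896774291992, 91.72666931152344), 19.140647888183594)
6062 ((528.4229125976562, 122.25592803955078), (61.62929916381836, 92.05683135986328), 19.16371726989746)
tip z [-0.00960204 -0.00930981 -0.00906454 -0.0088438  -0.00855959]
```

play_rows:
  moves:
    - [[3.3, 0.06, 0], 0, 7.4]
    - [[3.3, 0.06, 0], 0, 7.4]
    - [[0, 0, 1], -9.1, 7.4]
    - [[0, 0, 3], -9.1, 7.4]
    - [[0, 0, 4], 0, 7.4]
    - [[0, 0, 4], 0, 7.4]
    - [[0, 0, 3], 0, 7.4]
    - [[0, 0, 1], 0, 7.4]
    - [[0, 0, 0], 0, 7.4]
    - [[0, 0, 0], 0, 7.4]

```text
t: 31.55
tool_pos: [0.5293, 0.1245, 0.032]
tcp_rot: [[-0.329, 0.944, 0.002], [0.944, 0.329, 0.001], [-0.0, 0.002, -1.0]]
ft_force: [0.3, -0.2, 0.2]
finger_gap: 0.869
grip_force: 0.0
```

Run:
```python
from h import *
s,R,y=st(); P=avg(3); d=R.T@(np.array([.5285,.1222,-.001])-P); print('to go, tool cm',(d*100).round(2))
```

```text
t 31.55 pos [0.5293 0.1245 0.032 ] yaw 109.21 zax [ 0.002  0.001 -1.   ] F [ 0.3 -0.2  0.2] gap 0.869 grip 0.0 q [ 0.05  0.84 -0.52  1.95  0.77  0.56 -0.67]
avg [0.5293 0.1244 0.032 ] sd [0.0001 0.0001 0.0001]
to go, tool cm [-0.18 -0.15  3.3 ]
```

play_rows:
  moves:
    - [[-0.18, -0.15, 1], 0, 7.4]
    - [[0, 0, 1], 0, 7.4]
    - [[0, 0, 0.7], 0, 7.4]
    - [[0, 0, 0.4], 0, 7.4]
    - [[0, 0, 0.2], 0, 7.4]
    - [[0, 0, 0], 0, 7.4]
    - [[0, 0, 0], 0, 6]
    - [[0, 0, 0], 0, 5.8]
    - [[0, 0, 0], 0, 5.8]
    - [[0, 0, 0], 0, 5.8]
    - [[0, 0, 0], 0, 5.8]
  newtons: 30

```text
t: 33.08
tool_pos: [0.5278, 0.1222, -0.0017]
tcp_rot: [[-0.329, 0.944, 0.001], [0.944, 0.329, 0.0], [-0.0, 0.001, -1.0]]
ft_force: [-0.7, -0.7, 5.8]
finger_gap: 0.727
grip_force: 32.7
```

play_rows:
  moves:
    - [[0, 0, -0.5], 0, 5.8]
    - [[0, 0, -1], 0, 5.8]
    - [[0, 0, -1], 0, 5.8]
    - [[0, 0, 0], 0, 5.8]
    - [[0, 0, 0], 0, 5.8]

```text
t: 33.7
tool_pos: [0.5276, 0.1219, 0.0229]
tcp_rot: [[-0.329, 0.944, 0.0], [0.944, 0.329, -0.0], [-0.0, 0.0, -1.0]]
ft_force: [-0.7, -0.7, -0.6]
finger_gap: 0.723
grip_force: 33.1
```

Run:
```python
from h import *
s,R,y=st(); P=avg(3); c=cam('wrist'); save(c,'w13.png',s=1.2); w=pts(c); t=(w-P)@R
hsv=cv2.cvtColor(c['img'],cv2.COLOR_RGB2HSV)
m=((hsv[...,0]<12)|(hsv[...,0]>165))&(hsv[...,1]>60)&(abs(t[...,0])<.06)&(abs(t[...,1])<.036)&(t[...,2]<.02); p=t[m]; print(m.sum(),p.min(0).round(4),p.max(0).round(4))
A=np.c_[p[:,:2],np.ones(len(p))]; print('plane',np.linalg.lstsq(A,p[:,2],rcond=None)[0].round(4))
```

```text
t 33.70 pos [0.5276 0.1219 0.0229] yaw 109.22 zax [ 0. -0. -1.] F [-0.7 -0.7 -0.6] gap 0.723 grip 33.1 q [ 0.05  0.85 -0.51  1.96  0.78  0.54 -0.68]
avg [0.5274 0.122  0.0226] sd [0.     0.     0.0001]
25158 [-0.0462 -0.0316 -0.0884] [ 0.0469  0.0348 -0.0023]
plane [ 0.0048  0.0007 -0.0165]
```

View pics/w13.png

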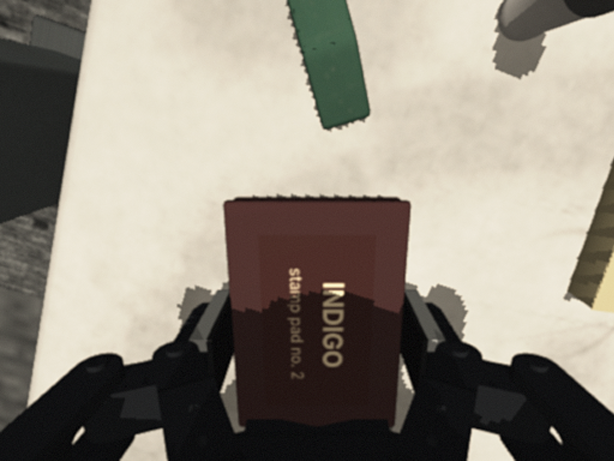

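Pad held flat and centred; text visible, lid level between the fingers.

play_rows:
  moves:
    - [[0, 0, -2], 0, 5.8]
    - [[0, 0, -2.5], 0, 5.8]
    - [[0, 0, -2.5], -9, 5.8]
    - [[0, 0, -2], -9, 5.8]
    - [[0, 0, -1], -9, 5.8]
    - [[0, 0, 0], -9, 5.8]
    - [[0, 0, 0], -9, 5.8]
    - [[0, 0, 0], -9, 5.8]
    - [[0, 0, 0], -9, 5.8]
    - [[0, 0, 0], -9, 5.8]
    - [[0, 0, 0], 0, 5.8]
    - [[0, 0, 0], 0, 5.8]

```text
t: 35.4
tool_pos: [0.5275, 0.122, 0.1227]
tcp_rot: [[-1.0, -0.019, -0.0], [-0.019, 1.0, -0.0], [0.0, -0.0, -1.0]]
ft_force: [0.6, -0.5, 0.1]
finger_gap: 0.724
grip_force: 33.3
```

play_rows:
  moves:
    - [[0, -2, 0], 0, 5.8]
    - [[0.1, -3, 0], 0, 5.8]
    - [[0.1, -4, 0], 0, 5.8]
    - [[0.1, -4.5, 0], 0, 5.8]
    - [[0.1, -4.5, 0], 0, 5.8]
    - [[0.1, -4.5, 0], 0, 5.8]
    - [[0.1, -4.5, 0], 0, 5.8]
    - [[0.1, -4.5, 0], 0, 5.8]
    - [[0, -4.5, 0], 0, 5.8]
    - [[0, -4, 0], 0, 5.8]
    - [[0, -3, 0], 0, 5.8]
    - [[0, -2, 0], 0, 5.8]

```text
t: 36.9
tool_pos: [0.5298, -0.33, 0.1226]
tcp_rot: [[-1.0, -0.017, -0.001], [-0.017, 1.0, -0.001], [0.001, -0.001, -1.0]]
ft_force: [0.6, 0.8, -1.5]
finger_gap: 0.72
grip_force: 33.3
```

play_rows:
  moves:
    - [[0, 0, 0], 0, 5.8]
    - [[0, 0, 0], 0, 5.8]

```text
t: 37.15
tool_pos: [0.5304, -0.3264, 0.1229]
tcp_rot: [[-1.0, -0.022, 0.0], [-0.022, 1.0, 0.001], [-0.0, 0.001, -1.0]]
ft_force: [0.3, 0.1, -0.8]
finger_gap: 0.724
grip_force: 33.3
```

Run:
```python
from h import *
s,R,y=st(); P=avg(3); c=cam('wrist'); np.savez('w14.npz',img=c['img'],z=c['z_map'],K=c['K'],T=c['T']); w=pts(c); t=(w-P)@R
hsv=cv2.cvtColor(c['img'],cv2.COLOR_RGB2HSV)
m=((hsv[...,0]<12)|(hsv[...,0]>165))&(hsv[...,1]>60)&(abs(t[...,0])<.06)&(abs(t[...,1])<.036)&(abs(t[...,2]+.016)<.006); p=t[m]; print(m.sum(),p.min(0).round(4),p.max(0).round(4)); q=w[m]; print(cv2.minAreaRect(q[:,:2].astype(np.float32)*1000),q[:,2].mean())
# dark floor of pad well still visible, tray edges
print('to go cm',(100*R.T@(np.array([.529,-.328,.0155])-P)).round(2))
```

```text
t 37.15 pos [ 0.5304 -0.3264  0.1229] yaw -178.73 zax [ 0.     0.001 -1.   ] F [ 0.3  0.1 -0.8] gap 0.724 grip 33.3 q [ 1.06  0.93 -1.01  1.68  0.89  1.06  1.35]
avg [ 0.5305 -0.3264  0.123 ] sd [0.     0.0001 0.    ]
24911 [-0.0457 -0.0318 -0.0213] [ 0.0471  0.0325 -0.0101]
((529.7927856445312, -325.83038330078125), (92.81842041015625, 64.03961181640625), 1.7598869800567627) 0.13933528718018126
to go cm [ 0.16 -0.17 10.75]
```

play_rows:
  moves:
    - [[0.05, -0.18, 2], 0, 5.8]
    - [[0, 0, 2.5], 0, 5.8]
    - [[0, 0, 2.5], 0, 5.8]
    - [[0, 0, 1.3], 0, 5.8]
    - [[0, 0, 0.8], 0, 5.8]
    - [[0, 0, 0.6], 0, 5.8]
    - [[0, 0, 0.4], 0, 5.8]
    - [[0, 0, 0.3], 0, 5.8]
    - [[0, 0, 0], 0, 5.8]
    - [[0, 0, 0], 0, 5.8]

```text
t: 38.6
tool_pos: [0.53, -0.3299, 0.0191]
tcp_rot: [[-1.0, -0.021, 0.001], [-0.021, 1.0, -0.0], [-0.0, -0.0, -1.0]]
ft_force: [-0.9, 0.2, -0.3]
finger_gap: 0.724
grip_force: 33.3
```

play_rows:
  moves:
    - [[0, 0, 0.1], 0, 5.8]
    - [[0, 0, 0.1], 0, 5.8]
    - [[0, 0, 0.1], 0, 5.8]
    - [[0, 0, 0], 0, 5.8]

```text
t: 39.1
tool_pos: [0.5298, -0.3298, 0.0158]
tcp_rot: [[-1.0, -0.021, 0.0], [-0.021, 1.0, -0.0], [-0.0, -0.0, -1.0]]
ft_force: [-0.6, -0.4, -1.1]
finger_gap: 0.722
grip_force: 33.3
```

Run:
```python
from h import *
st(); avg(3)
```

```text
t 39.10 pos [ 0.5298 -0.3298  0.0158] yaw -178.77 zax [ 0. -0. -1.] F [-0.6 -0.4 -1.1] gap 0.722 grip 33.3 q [ 1.01  1.06 -0.9   1.72  1.04  0.92  1.25]
avg [ 0.5298 -0.3298  0.0158] sd [0. 0. 0.]
```

play_rows:
  moves:
    - [[0, 0, 0], 0, 6.6]
    - [[0, 0, 0], 0, 7]
    - [[0, 0, 0], 0, 7]
    - [[0, 0, -1], 0, 7]
    - [[0, 0, -2], 0, 7]
    - [[0, 0, -4], 0, 7]
    - [[0, 0, -4], 0, 7]
    - [[0, 0, -4], 0, 7]
    - [[0, 0, 0], 0, 7]

```text
t: 40.38
tool_pos: [0.5323, -0.3298, 0.171]
tcp_rot: [[-1.0, -0.022, 0.007], [-0.022, 1.0, -0.003], [-0.007, -0.003, -1.0]]
ft_force: [0.0, -0.0, -0.9]
finger_gap: 0.817
grip_force: 0.0
```

play_rows:
  moves:
    - [[3, 0, -2], 0, 7]
    - [[3, 0, -2], 0, 7]
    - [[3, 0, -2], 0, 7]
    - [[3, 0, 0], 0, 7]
    - [[0, 0, 0], 0, 7]
    - [[0, 0, 0], 0, 7]

```text
t: 41.12
tool_pos: [0.4103, -0.3324, 0.226]
tcp_rot: [[-1.0, -0.021, 0.001], [-0.021, 1.0, -0.0], [-0.001, -0.0, -1.0]]
ft_force: [0.9, 0.7, 0.1]
finger_gap: 0.822
grip_force: 0.0
```

Run:
```python
from h import *
s,R,y=st(); avg(2)
c=cam('top'); w=pts(c); hsv=cv2.cvtColor(c['img'],cv2.COLOR_RGB2HSV); save(c,'t2.png',(270,150,385,220),6.5)
def rep(n,m):
    p=w[m]; print(n,m.sum(),np.median(p,0).round(4),'zrange',np.percentile(p[:,2],[5,95]).round(4),cv2.minAreaRect(p[:,:2].astype(np.float32)*1000))
b=lambda x,y,r:(abs(w[...,0]-x)<r)&(abs(w[...,1]-y)<r)
rep('pad',b(.529,-.328,.06)&((hsv[...,0]<12)|(hsv[...,0]>165))&(hsv[...,1]>80))
rep('glue',b(.4885,-.15,.03)&(w[...,2]>.085)); rep('stamp',b(.4895,-.2295,.03)&(w[...,2]>.07)); rep('box',b(.565,-.15,.035)&(w[...,2]>.0305)); rep('dish',b(.566,-.229,.038)&(w[...,2]>.031))
```

```text
t 41.12 pos [ 0.4103 -0.3324  0.226 ] yaw -178.77 zax [ 0.001 -0.    -1.   ] F [0.9 0.7 0.1] gap 0.822 grip 0.0 q [ 1.33  0.71 -1.16  1.84  0.73  1.09  1.48]
avg [ 0.4107 -0.3321  0.2259] sd [0.0001 0.0001 0.0001]
pad 670 [ 0.5295 -0.3295  0.0325] zrange [0.0277 0.0357] ((528.5419921875, -330.4480895996094), (92.00981140136719, 62.665382385253906), 0.2952684760093689)
glue 74 [ 0.4897 -0.1499  0.0972] zrange [0.0935 0.1005] ((489.26800537109375, -150.75067138671875), (24.566530227661133, 25.112260818481445), 64.11625671386719)
stamp 40 [ 0.4908 -0.2296  0.0798] zrange [0.0749 0.0835] ((491.166748046875, -229.80992126464844), (17.13556480407715, 16.68250846862793), 2.0565061569213867)
box 218 [ 0.5645 -0.153   0.0357] zrange [0.0328 0.0391] ((564.91943359375, -151.92550659179688), (36.47330856323242, 50.592166900634766), 0.38255178928375244)
dish 58 [ 0.5734 -0.2368  0.0363] zrange [0.0313 0.0404] ((566.2540283203125, -229.65159606933594), (65.38317108154297, 62.44659423828125), 89.64312744140625)
```

View pics/t2.png

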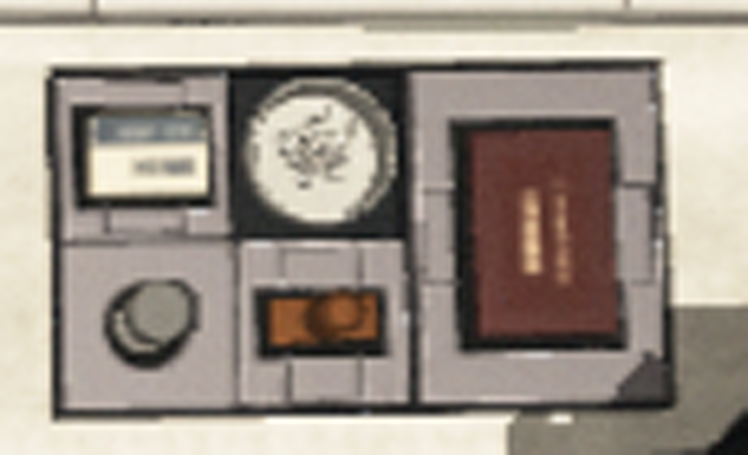

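Top view: all four things lie in their wells, and the dish is in its place. I'll check the pad's flatness before handing in.

Run:
```python
from h import *
acc=[]
for _ in range(8):
    c=cam('top'); acc.append(pts(c)[...,:])
w=np.mean(acc,0); hsv=cv2.cvtColor(c['img'],cv2.COLOR_RGB2HSV)
red=((hsv[...,0]<12)|(hsv[...,0]>165))&(hsv[...,1]>80)
for n,x,y,hx,hy,e in [('pad',.5295,-.3295,.042,.028,red),('box',.565,-.151,.014,.022,True)]:
    m=(abs(w[...,0]-x)<hx)&(abs(w[...,1]-y)<hy)&e; p=w[m]
    print(n,len(p),np.linalg.lstsq(np.c_[p[:,0]-x,p[:,1]-y,np.ones(len(p))],p[:,2],rcond=None)[0].round(4))
```

```text
pad 509 [-0.0005 -0.0039  0.0328]
box 132 [ 0.0007 -0.0062  0.0359]
```

Both are flat (slope under 0.4°) and at the right height.

```bash
python3 -c "
from h import *
print(ticket.sign_off())"
```

```text
the job is handed in; nothing more can be done
None
```

All four things are in their wells, upright or flat as asked, with the dish of paper clips left in its place; the job is handed in after about 42 s of the 106 s allowed.

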